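# Check a bored block in the jig with the depth gauge

## Robot

A 7-joint arm with a two-finger parallel gripper is mounted at the origin on the work surface. World frame = base frame: x ahead of the robot, y to its left, z up, the work surface at z = 0. Lengths are in m, angles in rad, forces in N, time in s.
With the tool pointing down it reaches from about 0.4 to 0.875 m from the base axis. Payload 19.3 kg.
Tool frame: the origin (TCP) lies midway between the tips of the shut fingers; the grasp point (between the pads) lies 19 mm behind it; z points along the fingers, y is the line along which they close (so a half turn about z gives the same grasp; the last joint's range is limited). The gripper opens to 85 mm and grips with 20 to 120 N. Pads are 22 mm wide; open, the fingers measure 114 mm over their backs; the gripper's body (76 mm by 85 mm) begins 54 mm behind the grasp point. The pads swing forward as they close: fully open they stand 13 mm farther back than shut.
Start: joints at [1.266, 0.521, -0.036, 1.599, 0.021, 1.021, -0.113], TCP at [0.145, -0.608, 0.231] pointing down, gripper open.
Joint ranges: [-2.91, 2.91], [-0.3, 2.13], [-1.5, 1.42], [0.17, 2.43], [-1.26, 4.41], [0.16, 1.93], [-2.52, 2.52]. Speed limits (rad/s): [1.89, 1.89, 2.39, 2.39, 3.01, 3.01, 3.01].

## Interface

Orientations are given as [roll, pitch, yaw] about the fixed x, y, z axes, in that order (R = Rz(yaw) Ry(pitch) Rx(roll)).
In Python, from workcell import bot, eyes, monitor, job gives the robot as it stands (bot), with the cameras (eyes), the readings (monitor) and the job (job).
- The arm moves only by the tool drive_effector, called after "Call:" by a JSON object that holds its "op" and its "data", one argument or row to a line. Schema: {"type":"object","properties":{"segments":{"type":"array","items":{"type":"array","items":{"type":"array","items":{"type":"number"},"minItems":7,"maxItems":7},"minItems":1,"maxItems":5},"minItems":1,"maxItems":1},"grip_force":{"type":"number"},"only":{"type":"string"},"quiet":{"type":"boolean"},"lines":{"type":"string"}},"required":["segments"],"additionalProperties":false}. segments is a list that holds a single list of rows (three levels of brackets), with 1 to 5 rows, each of 7 numbers: the finger opening in m, then dx, dy, dz in m, then a rotation vector rx, ry, rz in rad; each row is the pose to reach, as a shift and turn from the pose commanded when the call began, along the tool's axes at that moment; what a row does not reach only later rows make up. A row lasts 1/8 s, in which the tool goes at most 0.0625 m and 0.188 rad, less where a joint would pass 70% of its speed; a pose out of reach is approached as far as the arm can. The fingers move at their own pace and stop on an object; grip_force is the grip in N (left out, the last holds). Time passes only in rows, so rows that do not move let the fingers close. The tool returns the time, the measured TCP pose, the force, the opening and the grip force at its end. only (a regular expression) keeps the lines of the reply that match it, lines (a string "A,B") keeps lines A to B, and quiet returns only ok. Input that does not fit is refused with a message, and nothing moves.
- monitor.observe(): the state, without advancing time (a new reading comes with each control period).
- eyes.grab_frame(name): name is "scene" or "top" or "wrist"; returns the picture (400x640x3 uint8, blue, green, red); there is no depth.
- eyes.calibration(name): a dict with "vfov" (degrees; the focal length in pixels is half the picture's height over the tangent of half this angle, whatever the lens; pixels are square), "cx", "cy" (the principal point, pixels), "eye" and "attitude" of the camera in the world. Camera axes: x right, y down, z forward; pixel columns grow to the right and rows downward; lengths in m; the calibration is good to about 2 mm. A picture is of the moment at which its call begins: read the wrist's pose just before it. calibration takes no time and is no camera call; for the wrist camera it gives the pose at the moment of the call.
- job.job_done(): hands the job in; it is judged then, once.
The state is a dict: "clock": time; "qpos": joint angles; "qd": joint speeds; "joint_efforts": joint torques, N m; "position": TCP position; "tool_rot": TCP orientation; "force": force on the tool from outside, world axes, zero at the start; "moment": the same for the moment, N m; "grip_width": finger opening in m; "finger_force": force on a finger pad.
Only numpy, scipy, OpenCV 4.12 (cv2) and the standard library are available. Lean on these libraries where they do the work, as an engineer would, in place of code of your own. Each camera call takes 0.05 s, during which the arm holds its last target. There are 200 camera calls.

## Task

Set the bored wooden block fully down in the pocket of the jig with its hole facing the brass guide tube, and swing the locking lever fully shut over it. Then take the gauge rod from its rest, push it into the guide tube until its collar stops against the tube, draw it right out again, and show its tip at the reading card: rod level, pointing squarely at the cross in the middle of the white card, the tip two or three centimetres off and not touching it. Finish while still holding the gauge there in the gripper (do not put it down or let go), and leave the other things on the bench where they are.

Things in the scene. Friction and masses are not known exactly. Their poses are not given: they have to be found in the camera images.
- jig: Fixed plywood drilling jig standing on the bench, base 100 x 140 mm and 34 mm high (it runs from 40 mm behind to 100 mm ahead of the origin along its y). Origin: on the bench, below the pocket's centre. Its +y axis is the direction in which the gauge rod is pushed in; z up. Its highest fixed part is 81 mm above the bench (the lever's pillar, 62 mm along +y).
- pocket (a point): Centre of the pocket's floor, 34 mm above the bench; axes as the jig. The pocket, open at the top, is 43 mm wide (x) by 49 mm long (y). Its side rails along x are only 10 mm high above the floor, so fingers can straddle the block across x; the stops at its two y ends are about 30 mm high.
- tube_mouth (a point): Centre of the open mouth of the fixed brass guide tube on the jig's -y side, 54 mm above the bench; axes as the jig. The tube is level, 24 mm outside diameter, 12 mm bore, 25 mm long, running from the mouth along +y into the pocket, in line with the bore of a seated block.
- block: Loose light-wood block, 40 mm wide (x), 46 mm long (y), 40 mm high, with a blind bore 16 mm wide and 36 mm deep in the middle of its -y end. Origin: centre of its underside. It stands upright on the bench with the bored end turned roughly to the robot's right (-y of the bench, within 0.5 rad). 30 to 80 g.
- bore_mouth (a point): Centre of the bore's mouth in the block's -y end, 20 mm above its underside; axes as the block.
- lever (a joint): Locking lever of the jig, rad: 0 = shut (stop; the arm lies across the seated block's top, 3 mm above it), grows as it opens to 2.1. Turns about a vertical axis, stays where it is left; about 1 N at the knob moves it. Seen from above it shuts by turning anticlockwise.
- lever_pivot (a point): Point on the lever's turning axis, fixed in the jig, 81 mm above the bench.
- lever_knob (a point): Middle of the upright cylindrical knob, 16 mm across and 36 mm tall, standing on the lever's arm 62 mm from its axis; 103 mm above the bench (knob from 85 to 121 mm). At 0 it is right over the pocket's centre, at 1.57 it has swung to the jig's -x side of the pivot.
- gauge: Loose gauge rod, lying level in its rest, axis 45 mm above the bench: wooden handle 18 x 18 mm square, 80 mm long; steel collar 28 mm across, 10 mm thick on its front end; then a steel rod 8 mm across standing 55 mm out of the collar, tip tapered to 4 mm. Origin: middle of the handle, on the axis; +y along the rod to the tip; z up. Balances about 26 mm ahead of the origin. 60 to 130 g.
- gauge_tip (a point): The end of the gauge's tip, 105 mm from the gauge's origin along its +y; axes as the gauge.
- gauge_collar (a point): Centre of the collar's front face, 50 mm from the gauge's origin along its +y; this face stops against the guide tube's mouth.
- rest: Fixed wooden rest for the gauge: base 44 x 150 mm, 10 mm high, with two open-topped forks up to 49 mm high and 36 mm wide (x), 30 mm behind and 75 mm ahead of the origin along y. The handle is free between them, and the rod lifts straight out. Origin: on the bench, below the middle of the gauge's handle; +y towards the gauge's tip.
- reader: Fixed reading stand: round foot 70 mm across, thin post, and an upright white card 70 x 70 mm with a fine dark cross in its middle. Origin: on the bench, below the card's face. The face looks along its -y; z up.
- reader_mark (a point): The cross in the middle of the white card's face, 160 mm above the bench; axes as the reader.
- tape_roll: Bystander, to be left alone: a bare cardboard tape roll, ring 92 mm across, 24 mm high, lying flat.
- offcut: Bystander, to be left alone: a small solid darker-wood offcut without any hole, 30 x 75 x 22 mm.
- tub: Bystander, to be left alone: a round white lidded tub, 110 mm across, 66 mm high.
- cup: Bystander, to be left alone: a white plastic cup, 72 mm across, 85 mm high.
- brush: Bystander, to be left alone: a paint brush lying flat.

How it is judged:
By the outcome, as a careful person would: the job done as asked, in the order asked, and still so for the second after the job is handed in, while the arm keeps its last pose, push and grip.
It also fails if it takes over 72 s, if anything falls off the work surface, if the arm or the gripper's body presses on something with over 40 N, if the wrist force passes 120 N, or if a joint passes its speed limit or range.

## Working session

There is one attempt and no reset: what is moved stays moved. The work goes in short steps, Python scripts to look and compute and a tool call to move; the robot and the scene stay as the last step left them, time stands still between calls to the robot, and variables do not carry over. Pictures are saved under pics/ and viewed, at most 10 in all, crops included, and the job is handed in when it is done.

```bash
ls; mkdir -p pics; python3 - <<'E'
from workcell import bot, eyes, monitor, job
import cv2
for n in("scene","top","wrist"):
    print(n,eyes.calibration(n)); cv2.imwrite(f"pics/{n}0.png",eyes.grab_frame(n))
print(monitor.observe())
E
```

```text
pics
workcell.py
scene {'vfov': 50.476351094857044, 'cx': 320.9673400019505, 'cy': 197.42038515146314, 'eye': array([1.31858321, 0.64439994, 0.764635  ]), 'attitude': array([-2.1586052 , -0.01691452,  2.30435998])}
top {'vfov': 44.79930713599778, 'cx': 317.4591097523837, 'cy': 197.34395318109395, 'eye': array([0.48829333, 0.01408738, 1.19415766]), 'attitude': array([-3.05026968, -0.02092468, -1.55606019])}
wrist {'vfov': 61.737755009328225, 'cx': 317.2783933859503, 'cy': 201.13104956974144, 'eye': array([ 0.221877  , -0.5895626 ,  0.37295623]), 'attitude': array([ 2.83036575e+00,  1.92914075e-03, -1.33539158e+00])}
{'clock': 0.15, 'qpos': array([ 1.26580712,  0.52189893, -0.03633743,  1.59985037,  0.02120482,
        1.02112046, -0.11278512]), 'qd': array([ 0.0008915 , -0.00070409, -0.0026596 , -0.00211729,  0.00146319,
       -0.00131417,  0.0001691 ]), 'joint_efforts': array([ 3.31544172e-03, -9.27389002e+01,  1.98127158e+00, -3.70050001e+01,
        1.80676463e-02,  6.38740312e-03, -5.20426386e-05]), 'position': array([ 0.14531587, -0.60761367,  0.23085379]), 'tool_rot': array([-3.14070260e+00,  5.93166562e-05,  2.34802508e-01]), 'force': array([ 0.71100229, -0.32918054,  0.87466871]), 'moment': array([ 0.03332627,  0.02939386, -0.01899962]), 'finger_force': 0.0, 'grip_width': 0.08537300286279303}
```

View pics/top0.png

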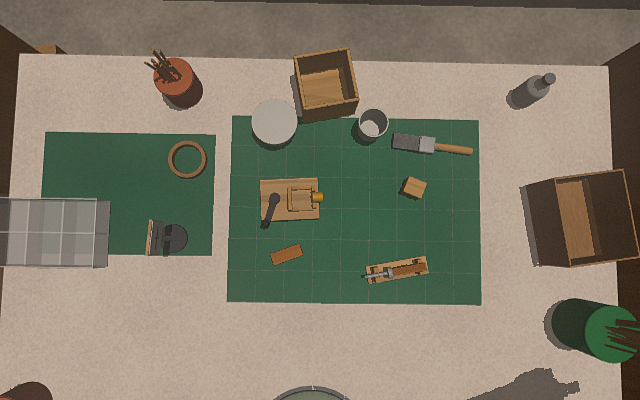

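View pics/scene0.png

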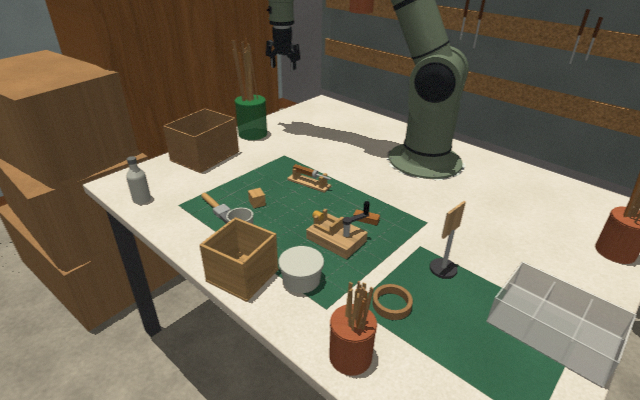

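```bash
cat > h.py <<'E'
import numpy as np, cv2
from scipy.spatial.transform import Rotation as R
from workcell import bot, eyes, monitor, job
def cam(n):
    c=eyes.calibration(n); return dict(f=200/np.tan(np.radians(c["vfov"])/2),cx=c["cx"],cy=c["cy"],eye=np.array(c["eye"]),R=R.from_euler("xyz",c["attitude"]).as_matrix())
def ray(c,p):
    d=c["R"]@np.array([(p[0]-c["cx"])/c["f"],(p[1]-c["cy"])/c["f"],1.]); return d/np.linalg.norm(d)
def onz(c,p,z):
    d=ray(c,p); return c["eye"]+d*(z-c["eye"][2])/d[2]
def proj(c,X):
    q=(np.atleast_2d(X)-c["eye"])@c["R"]; return np.c_[c["cx"]+c["f"]*q[:,0]/q[:,2],c["cy"]+c["f"]*q[:,1]/q[:,2]]
def tri(obs):
    A=np.zeros((3,3));b=np.zeros(3)
    for c,p in obs:
        d=ray(c,p);P=np.eye(3)-np.outer(d,d);A+=P;b+=P@c["eye"]
    X=np.linalg.solve(A,b); return X,[np.round(proj(c,X)[0]-p,1) for c,p in obs]
def pose():
    s=monitor.observe(); return np.array(s["position"]),R.from_euler("xyz",s["tool_rot"])
def togo(pos,Rt):
    """shift and rotvec in tool axes to reach world pose"""
    p,r=pose(); return np.round(r.inv().apply(np.array(pos)-p),4),np.round((r.inv()*Rt).as_rotvec(),4)
def down(yaw): return R.from_euler("xyz",[np.pi,0,yaw])
def snap(n,name):
    import pickle
    c=cam(n); im=eyes.grab_frame(n); cv2.imwrite(f"pics/{name}.png",im); pickle.dump(c,open(f"pics/{name}.pkl","wb")); return im
def load(name):
    import pickle; return pickle.load(open(f"pics/{name}.pkl","rb"))
E
python3 - <<'E'
from h import *
c=cam("top")
for k,p,z in [("block",(415,187),.04),("pocket",(305,200),.06),("tube",(322,197),.066),("knob",(274,197),.1),("knob2",(266,222),.1),("handle",(410,268),.054),("tip",(365,275),.045),("reader",(178,237),0),("card",(152,237),.19)]: print(k,onz(c,p,z).round(3))
p,r=pose();w=cam("wrist");print("cam in tool",r.inv().apply(w["eye"]-p), (r.inv().as_matrix()@w["R"]).round(3))
for y in (0,np.pi/2,-np.pi/2): print(togo((.45,-.1,.33),down(y)))
E
```

```text
block [ 0.623 -0.243  0.04 ]
pocket [0.586 0.021 0.06 ]
tube [ 0.593 -0.019  0.066]
knob [0.588 0.091 0.1  ]
knob2 [0.531 0.108 0.1  ]
handle [ 0.431 -0.227  0.054]
tip [ 0.413 -0.123  0.045]
reader [0.495 0.329 0.   ]
card [0.493 0.332 0.19 ]
cam in tool [ 0.07865171  0.00015641 -0.14218539] [[ 0.001 -0.952 -0.306]
 [ 1.     0.001 -0.001]
 [ 0.001 -0.306  0.952]]
(array([ 0.4144, -0.4229, -0.0988]), array([-9.000e-04,  2.000e-04,  2.348e-01]))
(array([ 0.4144, -0.4229, -0.0988]), array([-8.000e-04, -5.000e-04, -1.336e+00]))
(array([ 0.4144, -0.4229, -0.0988]), array([-6.0000e-04,  8.0000e-04,  1.8056e+00]))
```

Call:
{"op": "drive_effector", "data": {
  "segments": [
    [[0.085, 0.06, -0.06, -0.015, 0, 0, 0.18], [0.085, 0.1, -0.1, -0.03, 0, 0, 0.36], [0.085, 0.14, -0.14, -0.04, 0, 0, 0.54], [0.085, 0.18, -0.18, -0.05, 0, 0, 0.72], [0.085, 0.21, -0.21, -0.05, 0, 0, 0.9]]
  ]
}}

```text
clock: 0.78
position: [0.2964, -0.3632, 0.2812]
tool_rot: [3.142, -0.001, -0.618]
force: [2.1, -0.7, 0.3]
grip_width: 0.0851
finger_force: 0.0
```

```bash
python3 - <<'E'
from h import *
print(monitor.observe()["qpos"].round(2)); print(togo((.45,-.1,.33),down(-np.pi/2)))
E
```

```text
[ 0.72  0.21  0.05  1.94 -0.01  0.99 -1.42]
(array([-0.0272, -0.3035, -0.0488]), array([-4.00e-04, -8.00e-04,  9.53e-01]))
```

Call:
{"op": "drive_effector", "data": {
  "segments": [
    [[0.085, -0.01, -0.06, -0.01, 0, 0, -0.18], [0.085, -0.01, -0.12, -0.02, 0, 0, -0.36], [0.085, -0.02, -0.18, -0.03, 0, 0, -0.54], [0.085, -0.027, -0.24, -0.04, 0, 0, -0.72], [0.085, -0.027, -0.303, -0.049, 0, 0, -0.9]]
  ]
}}

```text
clock: 1.4
position: [0.4475, -0.1005, 0.3302]
tool_rot: [3.141, -0.0, 0.293]
force: [1.6, -1.4, 0.1]
grip_width: 0.0849
finger_force: 0.0
```

Call:
{"op": "drive_effector", "data": {
  "segments": [
    [[0.085, 0, 0, 0, 0, 0, -0.18], [0.085, 0, 0, 0, 0, 0, -0.36], [0.085, 0, 0, 0, 0, 0, -0.54], [0.085, 0, 0, 0, 0, 0, -0.72], [0.085, 0, 0, 0, 0, 0, -0.9]]
  ]
}}

```text
clock: 2.02
position: [0.447, -0.1023, 0.3294]
tool_rot: [-3.141, 0.0, 1.193]
force: [-0.2, -0.2, -0.1]
grip_width: 0.085
finger_force: 0.0
```

Call:
{"op": "drive_effector", "data": {
  "segments": [
    [[0.085, 0, 0, 0, 0, 0, -0.18], [0.085, 0, 0, 0, 0, 0, -0.36], [0.085, 0, 0, 0, 0, 0, -0.39], [0.085, 0, 0, 0, 0, 0, -0.39]]
  ]
}}

```text
clock: 2.52
position: [0.447, -0.1024, 0.3295]
tool_rot: [-3.141, -0.0, 1.574]
force: [-0.9, 0.7, 0.4]
grip_width: 0.085
finger_force: 0.0
```

```bash
python3 - <<'E'
from h import *
print(monitor.observe()["qpos"].round(2)); print(togo((.45,-.1,.33),down(np.pi/2)))
snap("wrist","w1")
c=cam("wrist"); print(c["eye"]); print(proj(c,[[.623,-.243,.04],[.586,.021,.06],[.431,-.227,.054],[.413,-.123,.045],[.53,.1,.1]]).round())
E
```

```text
[ 0.48  0.17 -0.44  1.87  0.08  1.12  0.02]
(array([ 0.0024,  0.003 , -0.0005]), array([-0.0001, -0.0001,  0.0028]))
[ 0.44669566 -0.02371386  0.47168454]
[[440. 255.]
 [440.  52.]
 [305. 249.]
 [291. 173.]
 [406. -44.]]
```

View pics/w1.png

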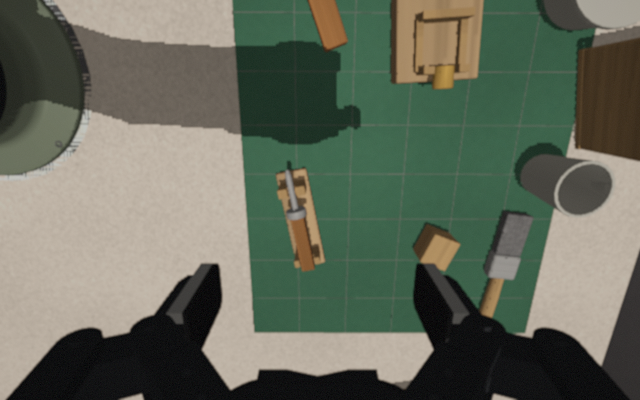

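Call:
{"op": "drive_effector", "data": {
  "segments": [
    [[0.085, 0.06, -0.02, 0, 0, 0, 0], [0.085, 0.12, -0.06, 0, 0, 0, 0], [0.085, 0.18, -0.1, 0, 0, 0, 0], [0.085, 0.18, -0.1, 0, 0, 0, 0], [0.085, 0.18, -0.1, 0, 0, 0, 0]]
  ]
}}

```text
clock: 3.2
position: [0.3456, 0.0778, 0.3299]
tool_rot: [3.141, 0.0, 1.577]
force: [1.1, -0.8, -0.0]
grip_width: 0.0852
finger_force: 0.0
```

```bash
python3 - <<'E'
from h import *
snap("wrist","w2");print(monitor.observe()["qpos"].round(2),pose()[0])
E
```

```text
[ 0.26 -0.02 -0.62  2.07 -0.02  1.09 -0.35] [0.3461127  0.07695329 0.32974512]
```

Call:
{"op": "drive_effector", "data": {
  "segments": [
    [[0.085, -0.04, 0.02, -0.02, 0, -0.18, 0], [0.085, -0.08, 0.05, -0.03, 0, -0.36, 0], [0.085, -0.12, 0.06, -0.04, 0, -0.54, 0], [0.085, -0.16, 0.06, -0.04, 0, -0.72, 0], [0.085, -0.2, 0.06, -0.04, 0, -0.9, 0]]
  ]
}}

```text
clock: 3.88
position: [0.4079, -0.1243, 0.3697]
tool_rot: [3.139, 0.905, 1.574]
force: [0.1, -1.4, -0.2]
grip_width: 0.0848
finger_force: 0.0
```

Call:
{"op": "drive_effector", "data": {
  "segments": [
    [[0.085, 0, 0, 0, 0, -0.1, 0], [0.085, 0, 0, 0, 0, -0.1, 0]]
  ]
}}

```text
clock: 4.12
position: [0.4074, -0.1226, 0.3681]
tool_rot: [-3.135, 1.0, 1.582]
force: [0.3, 0.2, 0.2]
grip_width: 0.085
finger_force: 0.0
```

```bash
python3 - <<'E'
from h import *
snap("wrist","w3");c=cam("wrist");print(c["eye"],c["R"][:,2],monitor.observe()["qpos"].round(2),pose()[0])
print(proj(c,[[.5,.33,.16]]))
im=[cv2.imread(f"pics/w{i}.png") for i in (2,3)]
cv2.imwrite("pics/m1.png",np.vstack([im[0][:300],im[1][:300]]))
E
```

```text
[0.40646818 0.03973112 0.37937152] [ 0.00584451 -0.96591577 -0.2587906 ] [ 0.04  0.29 -0.64  2.07  0.91  1.63 -0.97] [ 0.40747595 -0.12263505  0.36870115]
[[173.98744628 631.31760585]]
```

View pics/m1.png

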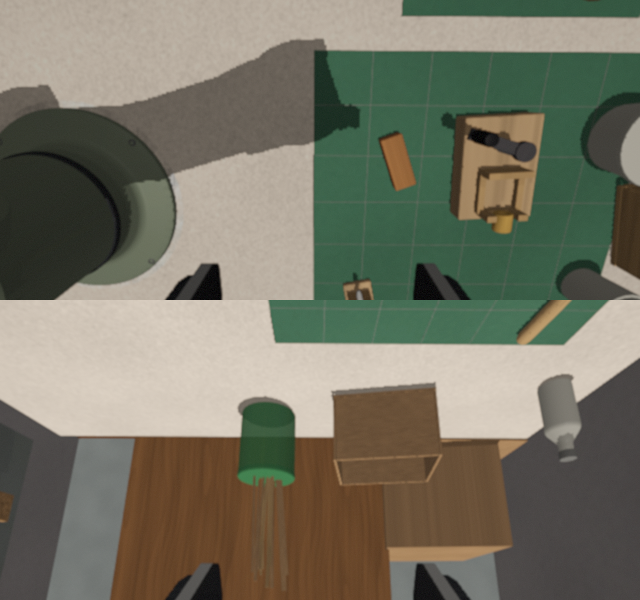

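Call:
{"op": "drive_effector", "data": {
  "segments": [
    [[0.085, 0, 0, 0, 0, 0.18, 0], [0.085, 0, 0, 0, 0, 0.36, 0], [0.085, 0, 0, 0, 0, 0.54, 0], [0.085, 0, 0, 0, 0, 0.72, 0], [0.085, 0, 0.0, 0, 0, 0.9, 0]]
  ],
  "quiet": true
}}

```text
ok
```

Call:
{"op": "drive_effector", "data": {
  "segments": [
    [[0.085, 0.02, 0.04, 0, 0, 0.18, 0], [0.085, 0.05, 0.08, 0, 0, 0.36, 0], [0.085, 0.07, 0.09, 0, 0, 0.54, 0], [0.085, 0.07, 0.09, 0, 0, 0.72, 0], [0.085, 0.07, 0.09, 0, 0, 0.9, 0]]
  ]
}}

```text
clock: 5.42
position: [0.4983, -0.0543, 0.3642]
tool_rot: [3.131, -0.803, 1.58]
force: [0.2, 0.4, -0.1]
grip_width: 0.0849
finger_force: 0.0
```

Call:
{"op": "drive_effector", "data": {
  "segments": [
    [[0.085, 0, 0, 0, 0, 0.18, 0], [0.085, 0, 0, 0, 0, 0.25, 0], [0.085, 0, 0, 0, 0, 0.25, 0]]
  ]
}}

```text
clock: 5.8
position: [0.4971, -0.0532, 0.3623]
tool_rot: [3.14, -1.048, 1.576]
force: [-0.8, 0.2, 0.9]
grip_width: 0.0851
finger_force: 0.0
```

```bash
python3 - <<'E'
from h import *
snap("wrist","w4");c=cam("wrist");print(c["eye"],c["R"][:,2],monitor.observe()["qpos"].round(2))
print(proj(c,[[.495,.33,.16],[.59,.02,.05]]))
E
```

```text
[ 0.49732103 -0.13662273  0.50215059] [-0.00235485  0.67097097 -0.74147988] [ 0.88  0.57 -0.56  1.68 -0.68  1.45  0.59]
[[317.15958893 132.40479978]
 [387.55953051 343.95397963]]
```

Call:
{"op": "drive_effector", "data": {
  "segments": [
    [[0.085, 0, 0.04, 0.04, 0, 0, 0], [0.085, 0, 0.08, 0.08, 0, 0, 0], [0.085, 0, 0.1, 0.12, 0, 0, 0], [0.085, 0, 0.1, 0.12, 0, 0, 0], [0.085, 0, 0.1, 0.12, 0, 0, 0]]
  ]
}}

```text
clock: 6.48
position: [0.5963, 0.0528, 0.304]
tool_rot: [3.137, -1.047, 1.583]
force: [0.1, 0.0, 1.1]
grip_width: 0.0849
finger_force: 0.0
```

```bash
python3 - <<'E'
from h import *
snap("wrist","w5");c=cam("wrist");print(c["eye"],c["R"][:,2],monitor.observe()["qpos"].round(2))
print(proj(c,[[.495,.33,.16],[.59,.02,.05]]))
im=[cv2.imread(f"pics/w{i}.png") for i in (4,5)]
p=[proj(load(f"w{i}"),[[.495,.33,.14]])[0].astype(int) for i in (4,5)]
cr=[cv2.resize(m[max(0,q[1]-100):max(0,q[1]-100)+200,max(0,q[0]-66):max(0,q[0]-66)+133],None,fx=3,fy=3,interpolation=cv2.INTER_CUBIC) for m,q in zip(im,p)]
print([(max(0,q[0]-66),max(0,q[1]-100)) for q in p])
cv2.imwrite("pics/m2.png",np.hstack(cr))
E
```

```text
[ 0.59640765 -0.03220559  0.44302111] [-0.00209349  0.67146884 -0.74102983] [ 0.65  0.71 -0.59  1.61 -0.71  1.22  0.52]
[[243.5296649  142.72636903]
 [309.7145475  432.01243176]]
[(np.int64(250), np.int64(41)), (np.int64(179), np.int64(54))]
```

View pics/m2.png

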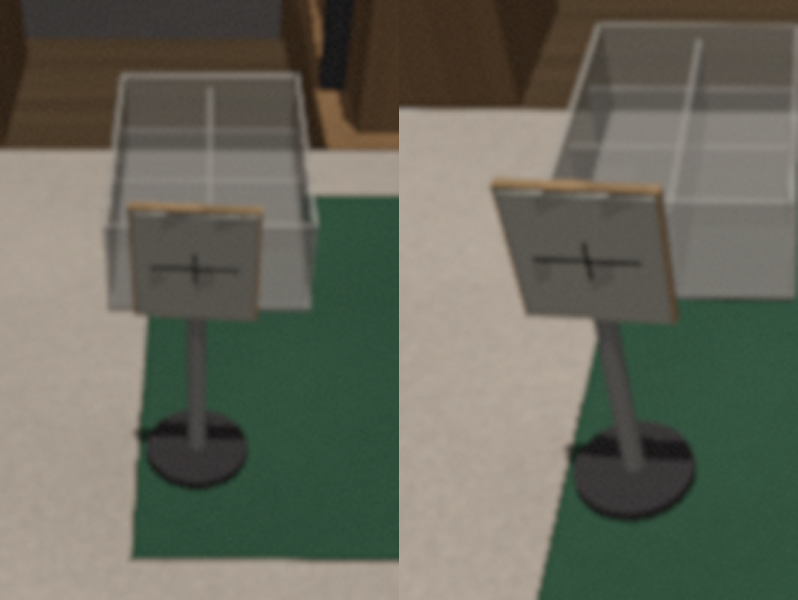

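```bash
python3 - <<'E'
from h import *
from scipy.optimize import least_squares
a,b=load("w4"),load("w5")
L=np.array([[195,269],[131,210],[262,215],[257,320],[133,317]])/3+[250,41]
Q=np.array([[189,262],[96,190],[261,195],[273,321],[128,314]])/3+[179,54]
for l,q in zip(L,Q): print([np.round(v,4) for v in tri([(a,l),(b,q)])])
S=np.array([[0,0,0],[-35,0,35],[35,0,35],[35,0,-35],[-35,0,-35]])/1000
def f(v,full=False):
    X=S@R.from_euler("z",v[3]).as_matrix().T+v[:3]
    return (np.r_[proj(a,X)-L,proj(b,X)-Q]).ravel()
s=least_squares(f,[.495,.33,.16,0],loss="soft_l1");print(s.x,np.round(s.fun,1))
print(togo((.6,-.1,.27),down(np.pi/2)))
E
```

```text
[array([0.4917, 0.3352, 0.1591]), array([[ 0. ,  0.2],
       [-0. , -0.2]])]
[array([0.4569, 0.3385, 0.1951]), array([[ 0. ,  0.3],
       [-0.1, -0.4]])]
[array([0.5282, 0.3365, 0.194 ]), array([[ 0. ,  0. ],
       [-0. , -0.1]])]
[array([0.5279, 0.3279, 0.1294]), array([[-0.1, -0.3],
       [ 0.1,  0.4]])]
[array([0.4537, 0.3446, 0.1182]), array([[-0.1, -0.5],
       [ 0.1,  0.6]])]
[ 0.49252052  0.33334791  0.16162567 -0.04681929] [ 0.5 -0.4  0.3  0.7 -0.3  0.3 -0.4 -0.4  1.6 -0.8  0.1 -0.9 -0.4  0.1
 -1.2  0.4  0.3  0.1  0.2  0.5]
(array([-0.1055,  0.0027, -0.1148]), array([-0.0012, -1.0475,  0.0069]))
```

Call:
{"op": "drive_effector", "data": {
  "segments": [
    [[0.085, -0.03, 0, -0.03, 0, -0.18, 0], [0.085, -0.05, 0, -0.06, 0, -0.36, 0], [0.085, -0.08, 0, -0.08, 0, -0.54, 0], [0.085, -0.1, 0, -0.1, 0, -0.72, 0], [0.085, -0.106, 0, -0.115, 0, -0.9, 0]]
  ],
  "quiet": true
}}

```text
ok
```

Call:
{"op": "drive_effector", "data": {
  "segments": [
    [[0.085, 0, 0, 0, 0, -0.147, 0], [0.085, 0, 0, 0, 0, -0.147, 0], [0.085, 0, 0, 0, 0, -0.147, 0]]
  ]
}}

```text
clock: 7.52
position: [0.597, -0.1009, 0.269]
tool_rot: [3.14, -0.003, 1.576]
force: [-0.3, -1.1, -0.0]
grip_width: 0.0851
finger_force: 0.0
```

```bash
python3 -c "
from h import *
snap('wrist','w6')"
```

Call:
{"op": "drive_effector", "data": {
  "segments": [
    [[0.085, 0.02, -0.04, 0, 0, 0, 0], [0.085, 0.02, -0.08, 0, 0, 0, 0], [0.085, 0.02, -0.08, 0, 0, 0, 0], [0.085, 0.02, -0.08, 0, 0, 0, 0]]
  ]
}}

```text
clock: 8.07
position: [0.5174, -0.0816, 0.2685]
tool_rot: [3.141, -0.003, 1.575]
force: [0.1, -0.0, -0.3]
grip_width: 0.0853
finger_force: 0.0
```

```bash
python3 - <<'E'
from h import *
snap("wrist","w7")
rows=[]
for n in ("w6","w7"):
    c=load(n);im=cv2.imread(f"pics/{n}.png");r=[]
    for X,w in (([.565,.035,.06],130),([.623,-.243,.03],70),([.425,-.19,.045],115)):
        q=proj(c,[X])[0].astype(int);o=(min(max(0,q[0]-w//2),640-w),min(max(0,q[1]-60),280));print(n,o)
        r.append(im[o[1]:o[1]+120,o[0]:o[0]+w])
    rows.append(cv2.resize(np.hstack(r),None,fx=2.5,fy=2.5,interpolation=cv2.INTER_CUBIC))
cv2.imwrite("pics/m3.png",np.vstack(rows))
E
```

```text
w6 (np.int64(218), 0)
w6 (np.int64(301), np.int64(214))
w6 (np.int64(115), np.int64(180))
w7 (np.int64(301), 0)
w7 (np.int64(362), np.int64(228))
w7 (np.int64(183), np.int64(196))
```

View pics/m3.png

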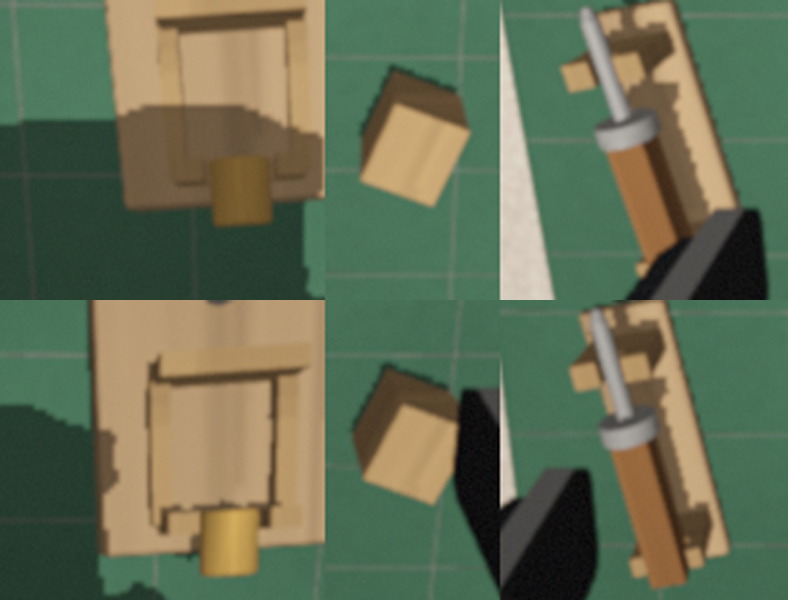

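Call:
{"op": "drive_effector", "data": {
  "segments": [
    [[0.085, 0.06, 0.03, 0, 0, 0, 0], [0.085, 0.09, 0.06, 0.03, 0, 0, 0], [0.085, 0.09, 0.09, 0.04, 0, 0, 0], [0.085, 0.09, 0.09, 0.04, 0, 0, 0], [0.085, 0.09, 0.09, 0.04, 0, 0, 0]]
  ]
}}

```text
clock: 8.75
position: [0.6064, 0.0098, 0.2281]
tool_rot: [-3.141, -0.003, 1.576]
force: [0.1, 0.9, -0.2]
grip_width: 0.085
finger_force: 0.0
```

```bash
python3 -c "
from h import *
snap('wrist','w8')"
```

Call:
{"op": "drive_effector", "data": {
  "segments": [
    [[0.085, 0, -0.06, 0, 0, 0, 0], [0.085, 0, -0.07, 0, 0, 0, 0], [0.085, 0, -0.07, 0, 0, 0, 0], [0.085, 0, -0.07, 0, 0, 0, 0]]
  ]
}}

```text
clock: 9.3
position: [0.5373, 0.0096, 0.2289]
tool_rot: [3.14, -0.003, 1.577]
force: [-0.0, -0.7, 0.5]
grip_width: 0.0853
finger_force: 0.0
```

```bash
python3 - <<'E'
from h import *
snap("wrist","w9")
r=[]
for n in ("w8","w9"):
    c=load(n);im=cv2.imread(f"pics/{n}.png")
    w=180;q=proj(c,[[.57,.03,.06]])[0].astype(int);o=(q[0]-w//2,0);print(n,o,q)
    r.append(im[0:270,o[0]:o[0]+w])
cv2.imwrite("pics/m4.png",cv2.resize(np.hstack(r),None,fx=800/360,fy=600/270,interpolation=cv2.INTER_CUBIC))
E
```

```text
w8 (np.int64(188), 0) [278 159]
w9 (np.int64(261), 0) [351 159]
```

View pics/m4.png

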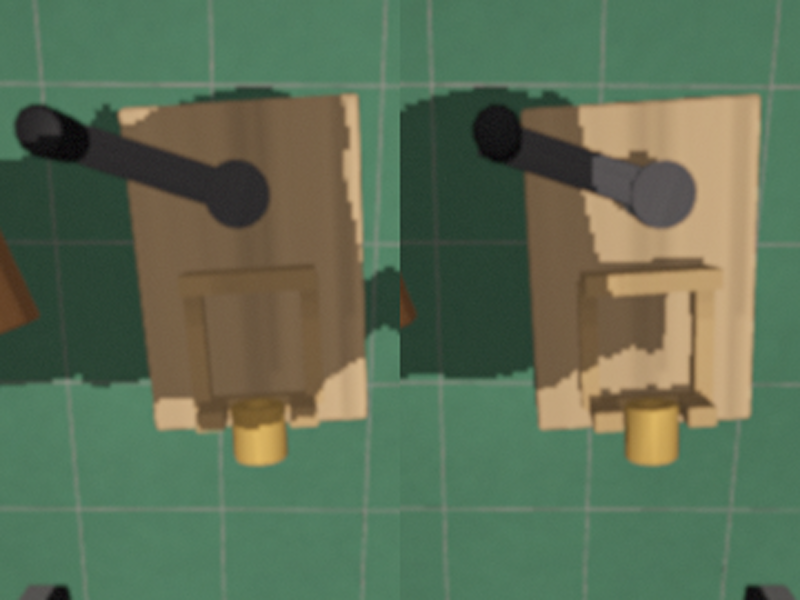

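```bash
cat > fit.py <<'E'
from h import *
from scipy.optimize import least_squares
def fit(obs,x0,zf=None):
    """obs: list of (camname, local pts mm, px). pose x,y,z,yaw"""
    C={n:load(n) for n,_,_ in obs}
    def f(v):
        M=R.from_euler("z",v[3]).as_matrix()
        r=[proj(C[n],np.array(P)/1000@M.T+v[:3])[0]-px for n,P,px in obs]
        if zf is not None: r.append([(v[2]-zf)*3000]*1)
        return np.concatenate(r)
    s=least_squares(f,x0,loss="soft_l1"); return s.x,np.round(s.fun,1)
E
python3 - <<'E'
from fit import *
k=800/360
P8=lambda x,y:np.array([188+x/k,y/k]); P9=lambda x,y:np.array([261+(x-400)/k,y/k])
base=[(-50,100,34),(50,100,34),(50,-40,34),(-50,-40,34)]
o=[("w8",b,P8(*p)) for b,p in zip(base,[(121,108),(357,95),(367,417),(157,430)])]+[("w9",b,P9(*p)) for b,p in zip(base,[(524,110),(760,95),(750,417),(540,431)])]
for zf in (None,0.): 
    v,r=fit(o,[.586,.02,0,0],zf); print("jig",v.round(4),r)
c8,c9=load("w8"),load("w9")
def loc(X): return R.from_euler("z",-v[3]).apply(X-v[:3])*1000
for n,a,b in [("tubetop",(261,465),(652,465)),("pivot",(238,193),(663,193)),("knobtop",(37,124),(497,132)),("stopL",(180,275),(582,275)),("stopR",(317,267),(720,269))]:
    X,e=tri([(c8,P8(*a)),(c9,P9(*b))]); print(n,X.round(4),loc(X).round(1),e)
k=2.5
B6=lambda x,y:np.array([301+(x-325)/k,214+y/k]); B7=lambda x,y:np.array([362+(x-325)/k,228+(y-300)/k])
bt=[(-20,23,40),(20,23,40),(20,-23,40),(-20,-23,40)]
o=[("w6",b,B6(*p)) for b,p in zip(bt,[(400,103),(470,132),(433,208),(360,182)])]+[("w7",bt[i],B7(*p)) for i,p in [(0,(404,404)),(2,(434,505)),(3,(362,480))]]
for zf in (None,0.): print("block",*fit(o,[.62,-.24,0,-.4],zf))
G6=lambda x,y:np.array([115+(x-500)/k,180+y/k]); G7=lambda x,y:np.array([183+(x-500)/k,196+(y-300)/k])
o=[("w6",(0,105,0),G6(585,10)),("w7",(0,105,0),G7(596,311)),("w6",(0,50,4),G6(622,120)),("w7",(0,50,4),G7(625,414)),("w7",(-9,-40,9),G7(651,587)),("w7",(9,-40,9),G7(687,578)),("w6",(-9,40,9),G6(609,150)),("w7",(-9,40,9),G7(612,450))]
for zf in (None,.045): print("gauge",*fit(o,[.43,-.22,.045,.17],zf))
E
```

```text
jig [ 0.5922  0.0313 -0.0035  0.0649] [-0.3  0.6  0.8 -0.4  0.3  0.2  0.3 -0.3 -0.9  0.1  0.3  0.1 -0.2  0.2
 -0.3 -0.7]
jig [ 5.92e-01  3.13e-02 -2.00e-04  6.48e-02] [-1.2  0.1  1.  -1.   0.4  1.  -0.4  0.6 -1.1 -0.4  1.2 -0.5  0.5  1.
 -0.4  0.1 -0.6]
tubetop [ 0.595  -0.0207  0.0561] [ -0.4 -52.1  56.3] [array([-0.,  0.]), array([-0., -0.])]
pivot [0.5879 0.094  0.0827] [-0.  62.8 82.8] [array([-0. , -0.2]), array([-0. ,  0.2])]
knobtop [0.5283 0.1119 0.1206] [-58.4  84.6 120.8] [array([0.1, 1.6]), array([ 0. , -1.5])]
stopL [0.5614 0.062  0.0526] [-28.6  32.6  52.8] [array([-0. , -0.1]), array([-0. ,  0.1])]
stopR [0.6185 0.0654 0.0546] [28.6 32.3 54.8] [array([-0. ,  0.3]), array([ 0. , -0.3])]
block [ 0.62301761 -0.23901192  0.0020211  -0.39248609] [-1.4  0.5  0.3  0.2 -0.2 -0.4  0.1 -0.7  0.2  0.5 -0.2  0.   0.7 -0.3]
block [ 6.23344727e-01 -2.40240999e-01  1.15718633e-05 -3.93094199e-01] [-1.2  0.7  0.3  0.3 -0.1 -0.5  0.3 -0.7  0.   0.6 -0.4 -0.1  0.7 -0.4
  0. ]
gauge [ 0.42682579 -0.22398849  0.03914192  0.20048057] [ 1.1 -0.3 -0.5 -0.2  0.5  0.7 -0.2  2.4  0.7 -0.3  0.1  0.9 -0.6 -0.6
 -1.  -1.4]
gauge [ 0.4285551  -0.22155492  0.04492962  0.19413775] [ 0.4 -1.2  0.  -0.8 -0.1  0.6  0.2  2.6  0.8  0.9  0.4  2.2 -1.4 -0.6
 -0.8 -1.1 -0.2]
```

```bash
python3 -c "
from h import *
print(togo((.6230,-.2400,.11),down(np.pi/2-.393)))"
```

```text
(array([-0.2506,  0.0841,  0.1178]), array([ 1.000e-04, -3.400e-03,  3.991e-01]))
```

Call:
{"op": "drive_effector", "data": {
  "segments": [
    [[0.085, -0.055, 0.02, 0.02, 0, 0, 0.1], [0.085, -0.11, 0.04, 0.04, 0, 0, 0.2], [0.085, -0.165, 0.06, 0.06, 0, 0, 0.3], [0.085, -0.22, 0.08, 0.08, 0, -0.003, 0.399], [0.085, -0.251, 0.084, 0.118, 0, -0.003, 0.399]]
  ]
}}

```text
clock: 9.98
position: [0.6236, -0.2439, 0.1091]
tool_rot: [3.14, 0.001, 1.175]
force: [-0.1, 0.1, -0.4]
grip_width: 0.0849
finger_force: 0.0
```

Call:
{"op": "drive_effector", "data": {
  "segments": [
    [[0.085, 0, 0, 0, 0, 0, 0], [0.085, 0, 0, 0, 0, 0, 0]]
  ]
}}

```text
clock: 10.22
position: [0.6225, -0.2398, 0.1098]
tool_rot: [-3.141, -0.001, 1.179]
force: [-0.2, 0.6, -0.5]
grip_width: 0.0851
finger_force: 0.0
```

```bash
python3 -c "
from h import *
print(togo((.6230,-.2400,.012),down(np.pi/2-.393)))
snap('wrist','w10')
c=load('w10');M=R.from_euler('z',-.393).as_matrix()
P=np.array([[-20,23,40],[20,23,40],[20,-23,40],[-20,-23,40]])/1000@M.T+[.623,-.24,0]
im=cv2.imread('pics/w10.png');cv2.polylines(im,[proj(c,P).round().astype(int)],True,(0,0,255),1)
cv2.imwrite('pics/w10o.png',im)"
```

```text
(array([-0.0001,  0.0006,  0.0978]), array([-0.0006, -0.0005,  0.0008]))
```

Call:
{"op": "drive_effector", "data": {
  "segments": [
    [[0.085, 0, 0, 0.05, 0, 0, 0], [0.085, 0, 0, 0.09, 0, 0, 0], [0.085, 0, 0, 0.098, 0, 0, 0], [0.085, 0, 0, 0.098, 0, 0, 0], [0.038, 0, 0, 0.098, 0, 0, 0]]
  ],
  "grip_force": 35
}}

```text
clock: 10.9
position: [0.6231, -0.2406, 0.0138]
tool_rot: [3.139, -0.0, 1.178]
force: [0.2, 0.1, 0.9]
grip_width: 0.0695
finger_force: 0.0
```

Call:
{"op": "drive_effector", "data": {
  "segments": [
    [[0.035, 0, 0, 0, 0, 0, 0], [0.035, 0, 0, 0, 0, 0, 0], [0.035, 0, 0, 0, 0, 0, 0], [0.035, 0, 0, 0, 0, 0, 0]]
  ],
  "grip_force": 35
}}

```text
clock: 11.4
position: [0.6224, -0.2406, 0.0128]
tool_rot: [3.141, 0.0, 1.178]
force: [-1.7, 0.7, 8.6]
grip_width: 0.0397
finger_force: 35.3
```

```bash
python3 -c "
from h import *
snap('wrist','w11')"
```

Call:
{"op": "drive_effector", "data": {
  "segments": [
    [[0.035, 0, 0, -0.05, 0, 0, 0], [0.035, 0, 0, -0.1, 0, 0, 0], [0.035, 0, 0, -0.12, 0, 0, 0], [0.035, 0, 0, -0.12, 0, 0, 0], [0.035, 0, 0, -0.12, 0, 0, 0]]
  ]
}}

```text
clock: 12.08
position: [0.6213, -0.2402, 0.1305]
tool_rot: [-3.139, 0.0, 1.178]
force: [-1.0, -0.3, -0.7]
grip_width: 0.039
finger_force: 35.9
```

```bash
python3 - <<'E'
from h import *
snap('wrist','w12')
p,r=pose()
for n,pp in (("w11",[.6224,-.2406,.0128]),("w12",p)):
    im=cv2.imread(f"pics/{n}.png").astype(np.float32);c=load(n)
    for ty in (-.008,0,.008):
        xs=np.arange(.010,.040,.001)
        X=np.array(pp)+r.apply(np.c_[xs,0*xs+ty,0*xs-.0272])
        q=proj(c,X).astype(np.float32)
        v=cv2.remap(im,q[:,0][None],q[:,1][None],cv2.INTER_LINEAR)[0]
        print(n,ty,(v[:,2]-v[:,1]).astype(int).tolist(), v[:,2].astype(int).tolist())
print(togo((.592,.0313,.15),down(np.pi/2+.065)),monitor.observe()["grip_width"])
E
```

```text
w11 -0.008 [28, 28, 29, 28, 29, 28, 28, 29, 29, 28, 29, 29, 28, 28, 26, 25, 24, 24, 26, 25, 26, 25, 25, 23, 24, 24, 24, 23, -14, -32] [156, 157, 157, 156, 156, 156, 156, 157, 156, 155, 156, 156, 156, 156, 139, 131, 133, 128, 134, 137, 138, 133, 130, 122, 123, 124, 125, 124, 77, 56]
w11 0 [28, 28, 28, 27, 28, 27, 28, 29, 28, 28, 28, 29, 28, 28, 26, 25, 25, 24, 24, 24, 24, 26, 25, 25, 25, 24, 23, 25, -7, -31] [153, 153, 153, 153, 152, 153, 153, 153, 153, 153, 153, 153, 153, 154, 138, 133, 133, 132, 132, 130, 130, 136, 138, 134, 130, 123, 122, 124, 84, 56]
w11 0.008 [29, 29, 29, 29, 29, 29, 29, 29, 28, 28, 28, 28, 29, 29, 27, 25, 25, 24, 25, 25, 26, 25, 25, 25, 26, 26, 25, 25, -9, -31] [160, 159, 160, 160, 160, 160, 160, 160, 160, 158, 159, 159, 160, 159, 140, 126, 128, 132, 133, 132, 133, 132, 129, 135, 138, 136, 131, 126, 80, 57]
w12 -0.008 [24, 24, 24, 25, 25, 25, 25, 25, 25, 24, 25, 24, 25, 25, 21, 21, 20, 20, 21, 21, 21, 21, 20, 18, 19, 19, 20, 19, -5, -23] [121, 121, 122, 122, 121, 122, 121, 122, 121, 121, 121, 121, 122, 121, 106, 101, 100, 97, 103, 105, 105, 101, 99, 92, 94, 93, 95, 95, 64, 40]
w12 0 [24, 24, 24, 24, 25, 24, 25, 25, 25, 24, 24, 24, 24, 24, 21, 21, 21, 20, 21, 20, 20, 21, 22, 20, 21, 19, 20, 20, -18, -27] [119, 119, 120, 119, 119, 119, 120, 120, 120, 118, 120, 120, 119, 118, 105, 102, 101, 100, 101, 99, 100, 105, 105, 101, 98, 93, 93, 94, 78, 43]
w12 0.008 [25, 26, 25, 24, 25, 25, 25, 25, 24, 24, 26, 26, 25, 25, 22, 20, 20, 21, 21, 21, 20, 21, 20, 22, 21, 22, 21, 20, -27, -46] [124, 124, 124, 124, 124, 124, 124, 125, 124, 123, 125, 124, 124, 125, 106, 95, 97, 101, 101, 101, 100, 100, 98, 103, 105, 103, 98, 94, 85, 82]
(array([ 0.2397, -0.131 , -0.0195]), array([-2.800e-03, -3.000e-04, -4.576e-01])) 0.0392839546411783
```

Call:
{"op": "drive_effector", "data": {
  "segments": [
    [[0.035, 0.05, -0.03, -0.01, 0, 0, -0.12], [0.035, 0.1, -0.06, -0.02, 0, 0, -0.24], [0.035, 0.15, -0.09, -0.02, 0, 0, -0.36], [0.035, 0.2, -0.12, -0.02, 0, 0, -0.457], [0.035, 0.239, -0.131, -0.02, -0.003, 0, -0.457]]
  ]
}}

```text
clock: 12.75
position: [0.5911, 0.0331, 0.1508]
tool_rot: [3.141, -0.0, 1.638]
force: [0.9, 0.2, 0.5]
grip_width: 0.0396
finger_force: 35.9
```

Call:
{"op": "drive_effector", "data": {
  "segments": [
    [[0.035, 0, 0, 0, 0, 0, 0], [0.035, 0, 0, 0, 0, 0, 0]]
  ]
}}

```text
clock: 13.0
position: [0.592, 0.0297, 0.1508]
tool_rot: [3.141, 0.001, 1.635]
force: [0.8, 0.2, -0.4]
grip_width: 0.0396
finger_force: 35.9
```

```bash
python3 - <<'E'
from h import *
print(togo((.592,.0306,.08),down(np.pi/2+.065)))
E
```

```text
(array([ 0.0009, -0.    ,  0.0708]), array([ 0.0008,  0.001 , -0.001 ]))
```

Call:
{"op": "drive_effector", "data": {
  "segments": [
    [[0.035, 0, 0, 0.04, 0, 0, 0], [0.035, 0.001, 0, 0.07, 0, 0, 0], [0.035, 0.001, 0, 0.075, 0, 0, 0], [0.035, 0.001, 0, 0.08, 0, 0, 0], [0.035, 0.001, 0, 0.08, 0, 0, 0]]
  ]
}}

```text
clock: 13.62
position: [0.5929, 0.0311, 0.0724]
tool_rot: [3.138, 0.001, 1.635]
force: [-0.2, 0.1, -0.6]
grip_width: 0.0396
finger_force: 36.0
```

Call:
{"op": "drive_effector", "data": {
  "segments": [
    [[0.035, 0, 0, 0.005, 0, 0, 0], [0.035, 0, 0, 0.01, 0, 0, 0], [0.035, 0, 0, 0.01, 0, 0, 0]]
  ]
}}

```text
clock: 14.0
position: [0.5923, 0.0314, 0.0614]
tool_rot: [3.14, 0.001, 1.635]
force: [-0.2, -0.1, -0.3]
grip_width: 0.0393
finger_force: 36.0
```

Call:
{"op": "drive_effector", "data": {
  "segments": [
    [[0.035, 0, 0, 0.005, 0, 0, 0], [0.035, 0, 0, 0.01, 0, 0, 0], [0.035, 0, 0, 0.014, 0, 0, 0], [0.035, 0, 0, 0.015, 0, 0, 0], [0.035, 0, 0, 0.015, 0, 0, 0]]
  ]
}}

```text
clock: 14.62
position: [0.5924, 0.0314, 0.0468]
tool_rot: [3.14, 0.001, 1.635]
force: [-2.6, -0.8, 3.9]
grip_width: 0.0394
finger_force: 36.6
```

Call:
{"op": "drive_effector", "data": {
  "segments": [
    [[0.085, 0, 0, 0, 0, 0, 0], [0.085, 0, 0, 0, 0, 0, 0], [0.085, 0, 0, 0, 0, 0, 0], [0.085, 0, 0, -0.04, 0, 0, 0], [0.085, 0, 0, -0.1, 0, 0, 0]]
  ]
}}

```text
clock: 15.25
position: [0.5914, 0.0314, 0.1467]
tool_rot: [-3.141, 0.0, 1.635]
force: [0.4, -1.0, 0.4]
grip_width: 0.0848
finger_force: 0.0
```

Call:
{"op": "drive_effector", "data": {
  "segments": [
    [[0.085, 0, 0, -0.01, 0, 0, 0], [0.085, 0, 0, -0.01, 0, 0, 0]]
  ]
}}

```text
clock: 15.5
position: [0.5925, 0.0314, 0.1572]
tool_rot: [3.138, 0.001, 1.635]
force: [-0.8, -0.5, -0.3]
grip_width: 0.0851
finger_force: 0.0
```

```bash
python3 - <<'E'
from h import *
snap('wrist','w13')
print(togo((.5283,.1119,.16),down(np.pi/2+.065)))
E
```

```text
(array([ 0.0845, -0.0584, -0.0041]), array([ 0.0017,  0.0006, -0.0007]))
```

Call:
{"op": "drive_effector", "data": {
  "segments": [
    [[0.06, 0.045, -0.03, 0, 0, 0, 0], [0.06, 0.085, -0.058, 0, 0, 0, 0], [0.06, 0.085, -0.058, 0, 0, 0, 0], [0.06, 0.085, -0.058, 0.04, 0, 0, 0], [0.06, 0.085, -0.058, 0.065, 0, 0, 0]]
  ]
}}

```text
clock: 16.18
position: [0.5283, 0.1118, 0.089]
tool_rot: [-3.141, 0.001, 1.635]
force: [-0.2, -0.4, -0.1]
grip_width: 0.0599
finger_force: 0.0
```

Call:
{"op": "drive_effector", "data": {
  "segments": [
    [[0.04, 0, 0, 0, 0, 0, 0], [0.012, 0, 0, 0, 0, 0, 0], [0.012, 0, 0, 0, 0, 0, 0], [0.012, 0, 0, 0, 0, 0, 0], [0.012, 0, 0, 0, 0, 0, 0]]
  ],
  "grip_force": 20
}}

```text
clock: 16.8
position: [0.528, 0.1127, 0.0922]
tool_rot: [3.141, 0.0, 1.635]
force: [-9.9, 2.6, 2.6]
grip_width: 0.0153
finger_force: 21.4
```

```bash
python3 - <<'E'
from h import *
p,r=pose(); l=R.from_euler("z",-.065).apply(p-[.592,.0313,0])*1000; print(l)
t0=np.arctan2(-l[0],-(l[1]-62.4)); print(t0,np.hypot(l[0],l[1]-62.4))
t0=1.94
for t in np.arange(1.84,-.2,-.2): 
    print(round(t,2), np.round([62*(-np.cos(t)+np.cos(t0)),62*(-np.sin(t)+np.sin(t0))],1))
E
```

```text
[-58.58166716  85.42932664  92.16801382]
1.9453532239594384 62.94570368420436
1.84 [-5.9 -1.9]
1.64 [-18.1  -4. ]
1.44 [-30.5  -3.6]
1.24 [-42.5  -0.8]
1.04 [-53.8   4.4]
0.84 [-63.8  11.7]
0.64 [-72.1  20.8]
0.44 [-78.5  31.4]
0.24 [-82.6  43.1]
0.04 [-84.3  55.3]
-0.16 [-83.6  67.7]
```

Call:
{"op": "drive_effector", "data": {
  "segments": [
    [[0.012, -0.006, -0.002, 0, 0, 0, 0], [0.012, -0.018, -0.004, 0, 0, 0, 0], [0.012, -0.0305, -0.0036, 0, 0, 0, 0], [0.012, -0.0425, -0.001, 0, 0, 0, 0], [0.012, -0.0538, 0.0044, 0, 0, 0, 0]]
  ]
}}

```text
clock: 17.42
position: [0.5338, 0.0574, 0.0919]
tool_rot: [-3.137, 0.003, 1.635]
force: [-23.7, -8.0, 15.4]
grip_width: 0.015
finger_force: 23.3
```

Call:
{"op": "drive_effector", "data": {
  "segments": [
    [[0.012, -0.010, 0.0073, 0, 0, 0, 0], [0.012, -0.0183, 0.0164, 0, 0, 0, 0], [0.012, -0.0247, 0.027, 0, 0, 0, 0], [0.012, -0.0288, 0.0387, 0, 0, 0, 0], [0.012, -0.0305, 0.0509, 0, 0, 0, 0]]
  ]
}}

```text
clock: 18.05
position: [0.589, 0.0295, 0.0919]
tool_rot: [-3.141, 0.003, 1.633]
force: [-5.8, -2.5, -6.6]
grip_width: 0.0149
finger_force: 20.9
```

Call:
{"op": "drive_effector", "data": {
  "segments": [
    [[0.012, 0, 0.004, 0, 0, 0, 0], [0.012, 0, 0.006, 0, 0, 0, 0], [0.012, 0, 0.006, 0, 0, 0, 0]]
  ]
}}

```text
clock: 18.42
position: [0.5919, 0.0299, 0.0916]
tool_rot: [-3.136, 0.004, 1.634]
force: [-24.7, -9.9, 9.8]
grip_width: 0.0148
finger_force: 22.9
```

```bash
python3 - <<'E'
from h import *
p,r=pose(); l=R.from_euler("z",-.065).apply(p-[.592,.0313,0])*1000; print(l)
E
```

```text
[-0.21439604 -1.43563246 91.59240416]
```

Call:
{"op": "drive_effector", "data": {
  "segments": [
    [[0.05, 0, 0, 0, 0, 0, 0], [0.05, 0, 0, 0, 0, 0, 0], [0.05, 0, 0, -0.04, 0, 0, 0], [0.05, 0, 0, -0.08, 0, 0, 0], [0.05, -0.05, 0, -0.12, 0, 0, 0]]
  ]
}}

```text
clock: 19.05
position: [0.599, -0.0131, 0.2129]
tool_rot: [3.138, -0.001, 1.641]
force: [0.7, -1.2, 0.7]
grip_width: 0.0498
finger_force: 0.0
```

Call:
{"op": "drive_effector", "data": {
  "segments": [
    [[0.06, -0.06, 0, -0.01, 0, 0, 0], [0.06, -0.06, 0, -0.01, 0, 0, 0], [0.06, -0.06, 0, -0.01, 0, 0, 0]]
  ]
}}

```text
clock: 19.42
position: [0.6025, -0.0758, 0.2211]
tool_rot: [3.139, 0.0, 1.635]
force: [1.1, 0.4, -0.4]
grip_width: 0.06
finger_force: 0.0
```

```bash
python3 - <<'E'
from h import *
im=snap('wrist','w14');c=load('w14');t=cam("top");it=snap("top","t14")
M=R.from_euler("z",.065).as_matrix()
J=lambda P:np.array(P)/1000@M.T+[.592,.0313,0]
for P in ([0,0,121],[0,62.4,85],[0,-49.5,66]): print(proj(c,J([P])).round(1))
q=proj(c,J([[0,20,80]]))[0].astype(int);print(q,pose()[0]);o=(q[0]-100,max(0,q[1]-90))
a=cv2.resize(im[o[1]:o[1]+200,o[0]:o[0]+200],(600,600),interpolation=cv2.INTER_CUBIC);print(o)
b=cv2.resize(it[160:250,250:280+0],None,fx=1,fy=1)
b=cv2.resize(it[100:400-100,260:340][60:160],(200,250));canvas=np.zeros((600,800,3),np.uint8);canvas[:,:600]=a;canvas[:250,600:]=b
cv2.imwrite("pics/m5.png",canvas)
E
```

```text
[[311.2  47.7]]
[[311.3 -41.9]]
[[312.3 118.6]]
[311  26] [ 0.60246528 -0.07473049  0.22075162]
(np.int64(211), 0)
```

View pics/m5.png

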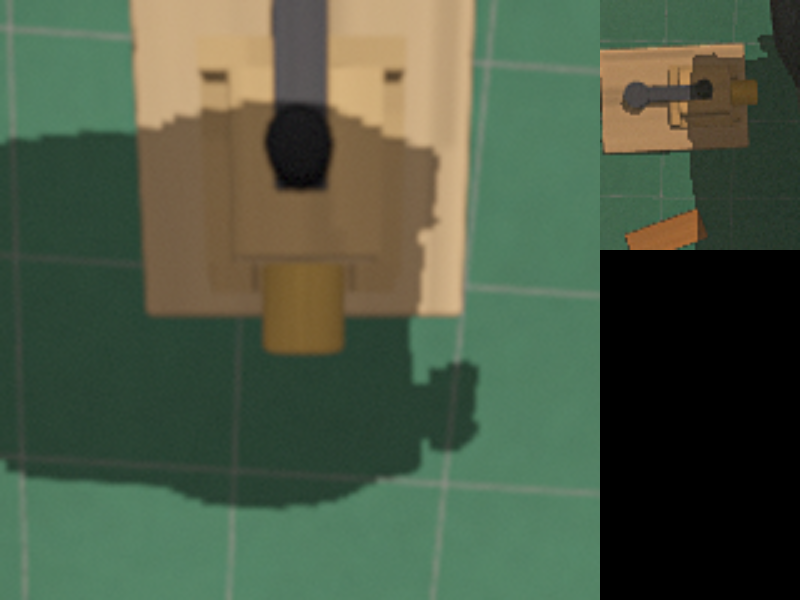

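```bash
python3 -c "
from h import *
print(togo((.4255,-.2108,.15),down(np.pi/2+.197)))"
```

```text
(array([-0.1241, -0.1857,  0.0703]), array([ 2.300e-03,  1.000e-04, -1.309e-01]))
```

Call:
{"op": "drive_effector", "data": {
  "segments": [
    [[0.085, -0.03, -0.045, 0.01, 0, 0, -0.06], [0.085, -0.06, -0.09, 0.02, 0, 0, -0.13], [0.085, -0.09, -0.135, 0.03, 0, 0, -0.13], [0.085, -0.12, -0.18, 0.05, 0.002, 0, -0.131], [0.085, -0.124, -0.186, 0.07, 0.002, 0, -0.131]]
  ]
}}

```text
clock: 20.15
position: [0.4226, -0.2132, 0.1502]
tool_rot: [-3.141, 0.001, 1.764]
force: [1.1, 0.6, 1.6]
grip_width: 0.0848
finger_force: 0.0
```

Call:
{"op": "drive_effector", "data": {
  "segments": [
    [[0.085, 0, 0, 0, 0, 0, 0], [0.085, 0, 0, 0, 0, 0, 0]]
  ]
}}

```text
clock: 20.4
position: [0.4261, -0.2109, 0.1511]
tool_rot: [3.141, 0.001, 1.768]
force: [-0.1, 0.4, 0.3]
grip_width: 0.0846
finger_force: 0.0
```

```bash
python3 - <<'E'
from h import *
im=snap('wrist','w15').astype(np.float32);c=load('w15');print(pose())
M=R.from_euler("z",.197).as_matrix();O=np.array([.4278,-.2226,0])
print(monitor.observe()["qpos"].round(2))
for y,z in [(-35,54),(-15,54),(0,54),(15,54),(30,54),(45,59),(60,49),(90,49)]:
    xs=np.arange(-20,21,1.)
    q=proj(c,np.c_[xs,0*xs+y,0*xs+z]/1000@M.T+O).astype(np.float32)
    v=cv2.remap(im,q[:,0][None],q[:,1][None],cv2.INTER_LINEAR)[0]
    print(y,(v[:,2]-v[:,0]).astype(int).tolist(),v[:,2].astype(int).tolist())
E
```

```text
(array([ 0.42610225, -0.21104605,  0.15114282]), Rotation.from_matrix(array([[-1.95890621e-01,  9.80624716e-01,  1.42543202e-03],
                            [ 9.80625295e-01,  1.95891726e-01, -6.80450806e-04],
                            [-9.46497217e-04,  1.26452076e-03, -9.99998753e-01]])))
[ 0.53  0.41 -0.25  2.05  0.15  0.69  0.38]
-35 [-8, -4, -8, -12, -14, -14, -15, -14, -15, -11, 25, 77, 92, 90, 86, 85, 86, 86, 86, 86, 85, 85, 85, 87, 86, 87, 88, 82, 48, -1, -15, -15, -15, -14, -14, -14, -14, -15, -15, -15, -16] [78, 87, 79, 69, 68, 68, 68, 68, 67, 69, 94, 137, 153, 150, 146, 144, 142, 143, 143, 142, 142, 142, 143, 144, 144, 144, 144, 140, 114, 77, 64, 65, 65, 66, 66, 67, 67, 66, 65, 64, 65]
-15 [-4, 30, 57, 56, 44, 39, 39, 39, 41, 48, 60, 80, 91, 90, 87, 86, 87, 85, 87, 87, 86, 86, 87, 86, 86, 86,
[... 1595 characters left out ...]
 107, 96, 65, 33, 33]
60 [-2, 18, 36, 39, 39, 39, 39, 39, 41, 41, 39, 40, 41, 42, 42, 39, 20, 4, 5, 5, 5, 5, 4, 11, 31, 42, 44, 45, 45, 45, 46, 45, 46, 46, 46, 45, 45, 44, 36, 10, -6] [40, 64, 87, 94, 94, 96, 95, 95, 96, 97, 96, 97, 97, 98, 99, 98, 90, 84, 88, 89, 90, 88, 85, 85, 94, 102, 106, 109, 110, 111, 111, 110, 112, 112, 111, 110, 108, 104, 91, 55, 35]
90 [-4, 16, 35, 40, 38, 39, 39, 40, 40, 39, 40, 40, 40, 39, 41, 39, 19, 5, 4, 4, 6, 5, 4, 7, 26, 41, 44, 44, 45, 45, 46, 47, 47, 46, 45, 45, 44, 44, 39, 15, -7] [37, 61, 87, 94, 95, 94, 94, 96, 96, 97, 96, 98, 97, 97, 98, 96, 87, 83, 86, 89, 91, 88, 84, 83, 90, 100, 107, 108, 107, 110, 110, 111, 112, 113, 111, 110, 107, 106, 94, 62, 36]
```

Call:
{"op": "drive_effector", "data": {
  "segments": [
    [[0.085, 0, -0.001, 0.06, 0, 0, 0], [0.085, 0, -0.001, 0.1, 0, 0, 0], [0.085, 0, -0.001, 0.115, 0, 0, 0], [0.085, 0, -0.001, 0.12, 0, 0, 0], [0.085, 0, -0.001, 0.12, 0, 0, 0]]
  ]
}}

```text
clock: 21.08
position: [0.4248, -0.2123, 0.0314]
tool_rot: [3.14, 0.001, 1.766]
force: [-0.4, -0.0, -0.3]
grip_width: 0.0851
finger_force: 0.0
```

Call:
{"op": "drive_effector", "data": {
  "segments": [
    [[0.015, 0, 0, 0, 0, 0, 0], [0.015, 0, 0, 0, 0, 0, 0], [0.015, 0, 0, 0, 0, 0, 0], [0.015, 0, 0, 0, 0, 0, 0], [0.015, 0, 0, 0, 0, 0, 0]]
  ],
  "grip_force": 60
}}

```text
clock: 21.7
position: [0.4241, -0.2123, 0.0308]
tool_rot: [3.141, 0.001, 1.766]
force: [-1.9, 0.9, 9.8]
grip_width: 0.017
finger_force: 58.3
```

```bash
python3 - <<'E'
from h import *
im=snap('wrist','w16').astype(np.float32);c=load('w16')
p,r=pose();print(p)
# along-axis profiles at heights; tool x = gauge y, height = p.z..
for h,ty in ((.059,0),(.049,0)):
    xs=np.arange(20,110,1.)
    q=proj(c,p+r.apply(np.c_[xs,0*xs+ty*1000,0*xs+(p[2]-h)*1000]/1000)).astype(np.float32)
    v=cv2.remap(im,q[:,0][None],q[:,1][None],cv2.INTER_LINEAR)[0]
    print(h,(v[:,2]-v[:,0]).astype(int).tolist(),v[:,2].astype(int).tolist())
E
```

```text
[ 0.42406559 -0.21226852  0.03080642]
0.059 [55, 55, 56, 55, 56, 55, 57, 55, 55, 54, 55, 12, 5, 4, 7, 5, 6, 5, 5, 5, 4, 3, 4, 4, 6, 4, 4, 5, 5, 5, 6, 6, 5, 6, 6, 6, 5, 6, 5, 5, 6, 5, 6, 5, 6, 5, 6, 5, 5, 6, 5, 5, 5, 5, 6, 6, 6, 5, 5, 5, 6, 6, 5, 5, 5, 5, 5, 5, 5, 5, 5, 6, 5, 4, -8, -9, -9, -9, -7, -8, -8, -15, -16, -16, -16, -17, 0, 0, 0, 0] [91, 91, 93, 93, 92, 93, 91, 93, 92, 92, 92, 98, 104, 105, 105, 105, 103, 103, 104, 104, 104, 87, 85, 89, 106, 106, 106, 106, 108, 106, 107, 107, 106, 106, 107, 107, 106, 107, 107, 107, 106, 106, 106, 107, 107, 106, 107, 106, 107, 107, 107, 107, 107, 107, 107, 106, 107, 107, 107, 106, 107, 107, 106, 106, 107, 107, 107, 106, 106, 107, 105, 104, 102, 101, 45, 41, 40, 40, 41, 40, 40, 75, 79, 79, 77, 78, 0, 0, 0, 0]
0.049 [55, 55, 56, 57, 53, 55, 46, 7, 5, 4, 7, 5, 6, 4, 5, 5, 5, 4, 4, 4, 4, 6, 4, 4, 5, 5, 6, 6, 5, 5, 5, 6, 6, 6, 5, 6, 5, 5, 5, 6, 5, 5, 5, 5, 6, 6, 5, 5, 5, 5, 5, 5, 6, 6, 5, 5, 6, 5, 5, 5, 6, 6, 5, 5, 5, 5, 4, 5, 5, 5, 5, 5, 5, 5, 5, -3, -9, -9, -8, -8, -8, -9, -8, -15, -16, -16, -16, -16, 0, 0] [93, 93, 92, 92, 91, 92, 92, 100, 104, 105, 105, 104, 103, 103, 104, 105, 105, 100, 85, 85, 91, 106, 106, 106, 106, 107, 106, 106, 106, 106, 106, 106, 106, 107, 106, 107, 106, 106, 106, 107, 106, 106, 107, 106, 107, 107, 106, 107, 107, 107, 107, 107, 107, 106, 106, 106, 106, 107, 106, 106, 106, 107, 106, 107, 106, 106, 107, 106, 107, 106, 107, 105, 104, 103, 102, 62, 41, 41, 42, 41, 40, 40, 40, 76, 79, 79, 78, 77, 0, 0]
```

Call:
{"op": "drive_effector", "data": {
  "segments": [
    [[0.015, 0, 0, -0.03, 0, 0, 0], [0.015, 0, 0, -0.06, 0, 0, 0], [0.015, 0, 0, -0.1, 0, 0, 0], [0.015, 0, 0, -0.1, 0, 0, 0], [0.015, 0, 0, -0.1, 0, 0, 0]]
  ]
}}

```text
clock: 22.38
position: [0.4237, -0.2121, 0.1301]
tool_rot: [-3.142, 0.001, 1.766]
force: [-0.5, -0.1, -1.4]
grip_width: 0.0165
finger_force: 59.4
```

```bash
python3 - <<'E'
from h import *
im=snap('wrist','w17').astype(np.float32);c=load('w17')
p,r=pose();print(p)
def prof(P):
    q=proj(c,p+r.apply(np.array(P)/1000)).astype(np.float32)
    return cv2.remap(im,q[:,0][None],q[:,1][None],cv2.INTER_LINEAR)[0]
ys=np.arange(-10,10.1,1)
for x in (50,65,80,92): v=prof(np.c_[0*ys+x,ys,0*ys-14.2]); print(x,(v[:,2]-v[:,1]).astype(int).tolist(),v[:,2].astype(int).tolist())
xs=np.arange(84,106,1.);v=prof(np.c_[xs,0*xs,0*xs-15]);print("tip",(v[:,2]-v[:,1]).astype(int).tolist(),v[:,2].astype(int).tolist())
xs=np.arange(26,46,1.);v=prof(np.c_[xs,0*xs,0*xs-28.2]);print("col",(v[:,2]-v[:,0]).astype(int).tolist(),v[:,2].astype(int).tolist())
print(togo((.6034,-.1441,.13),down(np.pi/2+.065)))
E
```

```text
[ 0.42349996 -0.21196677  0.12974768]
50 [-3, 18, 18, 19, 18, 20, 16, 2, 2, 2, 0, 2, 1, 1, 4, 21, 22, 21, 21, 22, 21] [61, 96, 99, 100, 100, 102, 98, 85, 89, 93, 93, 94, 92, 88, 85, 113, 116, 116, 117, 116, 114]
65 [-4, 18, 19, 19, 19, 18, 18, 2, 2, 2, 1, 1, 2, 1, 5, 20, 21, 22, 22, 22, 20] [56, 97, 99, 99, 100, 101, 100, 83, 89, 91, 95, 94, 92, 88, 87, 113, 114, 117, 117, 116, 113]
80 [-8, 19, 18, 18, 19, 20, 19, 2, 1, 2, 2, 3, 2, 1, 1, 21, 22, 22, 23, 21, 21] [53, 97, 99, 99, 101, 101, 101, 84, 88, 92, 96, 95, 92, 90, 83, 112, 115, 116, 117, 116, 113]
92 [-23, -21, -21, -22, -21, -22, -23, -21, 0, 2, 1, 1, 1, 0, -19, -21, -21, -10, -22, -22, -22] [35, 36, 36, 35, 36, 35, 34, 37, 81, 90, 92, 92, 91, 83, 39, 36, 37, 53, 36, 36, 35]
tip [2, 2, 2, 2, 2, 2, 2, 1, 1, 1, 2, -4, -22, -22, -22, -21, -38, -41, -41, -41, -41, -40] [95, 95, 96, 95, 96, 95, 95, 94, 92, 90, 91, 71, 35, 35, 35, 35, 64, 71, 69, 70, 70, 71]
col [49, 49, 50, 51, 38, 6, 5, 5, 5, 5, 4, 4, 5, 5, 3, 3, 3, 5, 4, 5] [82, 82, 81, 81, 82, 90, 92, 93, 93, 91, 90, 92, 93, 93, 88, 76, 75, 84, 95, 94]
(array([ 0.0317,  0.1896, -0.0004]), array([-7.000e-04,  1.000e-04,  1.303e-01]))
```

Call:
{"op": "drive_effector", "data": {
  "segments": [
    [[0.015, 0.008, 0.05, 0, 0, 0, 0.05], [0.015, 0.016, 0.1, 0, 0, 0, 0.1], [0.015, 0.024, 0.15, 0, 0, 0, 0.13], [0.015, 0.0317, 0.189, 0.01, -0.001, 0, 0.13], [0.015, 0.0317, 0.189, 0.03, -0.001, 0, 0.13]]
  ]
}}

```text
clock: 23.05
position: [0.6051, -0.142, 0.0988]
tool_rot: [3.14, -0.0, 1.639]
force: [-1.2, -1.0, -2.3]
grip_width: 0.0169
finger_force: 59.4
```

Call:
{"op": "drive_effector", "data": {
  "segments": [
    [[0.015, 0, 0, 0.04, 0, 0, 0], [0.015, 0, 0, 0.06, 0, 0, 0], [0.015, 0, 0, 0.06, 0, 0, 0]]
  ]
}}

```text
clock: 23.42
position: [0.602, -0.1444, 0.0389]
tool_rot: [-3.14, -0.0, 1.636]
force: [0.0, -0.9, 0.1]
grip_width: 0.0167
finger_force: 59.4
```

```bash
python3 - <<'E'
from h import *
im=snap('wrist','w18');c=load('w18');p,r=pose()
print(togo((.6034,-.1441,.0398),down(np.pi/2+.065)))
g=p+r.apply([[.0408,.0005,-.0142],[.0958,.0005,-.0142]])
J=R.from_euler("z",-.065).apply(g-[.592,.0313,0])*1000;print(J.round(1))
M=R.from_euler("z",.065).as_matrix()
print("tip px",proj(c,g).round(1),"mouth top px",proj(c,np.array([[0,-49.5,66],[0,-49.5,54]])/1000@M.T+[.592,.0313,0]).round(1))
E
```

```text
(array([0.0004, 0.0005, 0.0006]), array([0.0004, 0.0004, 0.    ]))
[[   0.  -135.4   54.5]
 [   0.   -80.4   54.5]]
tip px [[320.7 194.6]
 [321.4  41.6]] mouth top px [[322.2 -83.8]
 [321.7 -64.7]]
```

Call:
{"op": "drive_effector", "data": {
  "segments": [
    [[0.015, 0.015, 0, 0, 0, 0, 0], [0.015, 0.028, 0, 0, 0, 0, 0], [0.015, 0.033, 0, 0, 0, 0, 0], [0.015, 0.039, 0, 0, 0, 0, 0], [0.015, 0.045, 0, 0, 0, 0, 0]]
  ]
}}

```text
clock: 24.1
position: [0.6004, -0.0993, 0.0406]
tool_rot: [3.14, 0.001, 1.636]
force: [-1.2, 0.5, -1.6]
grip_width: 0.017
finger_force: 59.4
```

Call:
{"op": "drive_effector", "data": {
  "segments": [
    [[0.015, 0.005, 0, 0, 0, 0, 0], [0.015, 0.01, 0, 0, 0, 0, 0], [0.015, 0.015, 0, 0, 0, 0, 0], [0.015, 0.015, 0, 0, 0, 0, 0]]
  ]
}}

```text
clock: 24.6
position: [0.5994, -0.084, 0.0405]
tool_rot: [3.14, 0.0, 1.637]
force: [-0.3, 0.2, -0.8]
grip_width: 0.0165
finger_force: 59.4
```

Call:
{"op": "drive_effector", "data": {
  "segments": [
    [[0.015, 0.006, 0, 0, 0, 0, 0], [0.015, 0.012, 0, 0, 0, 0, 0], [0.015, 0.018, 0, 0, 0, 0, 0], [0.015, 0.022, 0, 0, 0, 0, 0], [0.015, 0.022, 0, 0, 0, 0, 0]]
  ]
}}

```text
clock: 25.22
position: [0.598, -0.0621, 0.0405]
tool_rot: [3.14, 0.001, 1.637]
force: [0.1, -0.9, -2.0]
grip_width: 0.0169
finger_force: 59.4
```

Call:
{"op": "drive_effector", "data": {
  "segments": [
    [[0.015, 0.002, 0, 0, 0, 0, 0], [0.015, 0.004, 0, 0, 0, 0, 0], [0.015, 0.006, 0, 0, 0, 0, 0], [0.015, 0.006, 0, 0, 0, 0, 0]]
  ]
}}

```text
clock: 25.72
position: [0.5976, -0.0577, 0.0405]
tool_rot: [3.14, 0.002, 1.635]
force: [1.2, -5.3, -1.2]
grip_width: 0.017
finger_force: 59.3
```

Call:
{"op": "drive_effector", "data": {
  "segments": [
    [[0.015, 0.002, 0, 0, 0, 0, 0], [0.015, 0.003, 0, 0, 0, 0, 0], [0.015, 0.003, 0, 0, 0, 0, 0]]
  ]
}}

```text
clock: 26.1
position: [0.5976, -0.0577, 0.0406]
tool_rot: [3.14, 0.005, 1.633]
force: [3.4, -20.4, -1.4]
grip_width: 0.0167
finger_force: 59.3
```

Call:
{"op": "drive_effector", "data": {
  "segments": [
    [[0.015, -0.02, 0, 0, 0, 0, 0], [0.015, -0.045, 0, 0, 0, 0, 0], [0.015, -0.07, 0, 0, 0, 0, 0], [0.015, -0.095, 0, 0, 0, 0, 0], [0.015, -0.11, 0, 0, 0, 0, 0]]
  ]
}}

```text
clock: 26.72
position: [0.6043, -0.1652, 0.0404]
tool_rot: [3.14, 0.001, 1.635]
force: [0.4, -0.4, -1.2]
grip_width: 0.0167
finger_force: 59.3
```

Call:
{"op": "drive_effector", "data": {
  "segments": [
    [[0.015, 0, 0, -0.04, 0, 0, 0], [0.015, 0, 0, -0.1, 0, 0, 0], [0.015, 0, 0, -0.15, 0, 0, 0], [0.015, 0, 0, -0.15, 0, 0, 0]]
  ]
}}

```text
clock: 27.22
position: [0.6061, -0.1635, 0.1945]
tool_rot: [3.134, 0.002, 1.636]
force: [0.6, -0.3, -1.8]
grip_width: 0.0171
finger_force: 59.4
```

```bash
python3 - <<'E'
from h import *
t=snap("top","t19")
r=[]
for n,o in (("w4",(285,100)),("w5",(205,105))):
    im=cv2.imread(f"pics/{n}.png"); r.append(im[o[1]:o[1]+60,o[0]:o[0]+66])
a=cv2.resize(np.hstack(r),(792,360),interpolation=cv2.INTER_CUBIC)
b=cv2.resize(t[215:215+40,130:130+132],(792,240),interpolation=cv2.INTER_CUBIC)
cv2.imwrite("pics/m6.png",np.vstack([a,b]))
E
```

```text
(no output)
```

View pics/m6.png

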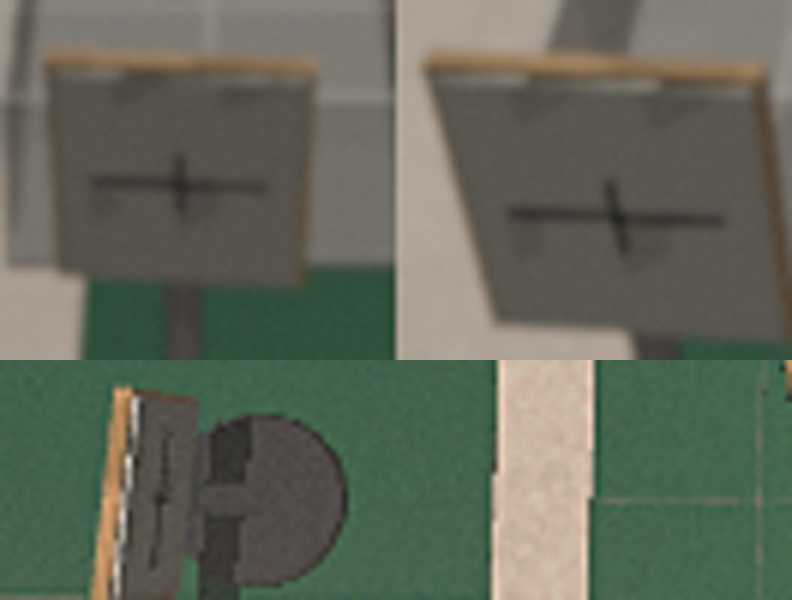

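```bash
python3 - <<'E'
from h import *
from scipy.optimize import least_squares
C=[load("w4"),load("w5"),load("t19")]
obs=[np.array([(180,186),(92,183),(268,187),(50,68),(313,75),(303,286),(62,272)])/6+[285,100],
 np.array([(221,217),(112,213),(326,221),(34,75),(364,82),(394,345),(101,322)])/6+[205,105],
 np.array([(162,138),(153,207),(167,70)])/6+[130,215]]
for n in (7,3):
  for use in ((0,1,2),(0,1),(2,)):
    def f(v):
        S=np.array([[0,0,0],[-v[4],0,0],[v[4],0,0],[-.035,0,.035],[.035,0,.035],[.035,0,-.035],[-.035,0,-.035]])
        X=S@R.from_euler("z",v[3]).as_matrix().T+v[:3]
        return np.concatenate([(proj(C[i],X[:min(n,len(obs[i]))])-obs[i][:n]).ravel() for i in use]+[[(v[2]-.16)*300]])
    s=least_squares(f,[.492,.334,.16,0,.023],loss="soft_l1",f_scale=.5);print(n,use,s.x.round(4),np.round(s.fun,1).tolist())
print(pose()[0])
E
```

```text
7 (0, 1, 2) [ 0.4923  0.3315  0.1622 -0.0629  0.0245] [0.4, -0.4, 0.7, -0.6, 0.1, -0.0, 0.4, 0.4, -0.2, 1.0, -0.3, 0.1, 0.4, 0.7, -0.2, -0.2, 0.1, -0.4, 0.2, -0.1, -0.6, 0.1, -1.3, 1.4, -0.7, -0.7, -0.3, 0.8, -0.5, -0.4, -0.3, -0.2, -0.1, -0.6, 0.7]
7 (0, 1) [ 0.4921  0.3334  0.161  -0.0635  0.0247] [0.3, -0.5, 0.4, -0.6, 0.1, -0.0, 0.4, 0.4, -0.4, 1.0, -0.5, 0.0, 0.4, 0.6, -0.0, -0.4, 0.2, -0.5, 0.5, -0.2, -0.2, 0.1, -1.2, 1.3, -0.7, -0.8, -0.0, 0.6, 0.3]
7 (2,) [ 0.4915  0.3316  0.16   -0.057   0.0241] [-0.2, 0.0, 0.1, -0.0, 0.1, -0.0, 0.0]
3 (0, 1, 2) [ 0.4919  0.3316  0.1616 -0.0473  0.0245] [0.1, -0.1, 0.4, -0.1, -0.1, 0.2, -0.5, 0.2, -0.2, 0.1, -0.0, 0.2, -0.4, -0.2, -0.0, -0.0, -0.2, -0.4, 0.5]
3 (0, 1) [ 0.4916  0.3338  0.1601 -0.0423  0.0247] [-0.0, -0.2, 0.2, -0.1, -0.2, 0.1, -0.2, 0.0, -0.0, 0.1, 0.3, -0.0, 0.0]
3 (2,) [ 0.4915  0.3316  0.16   -0.057   0.0241] [-0.2, 0.0, 0.1, -0.0, 0.1, -0.0, 0.0]
[ 0.60494529 -0.16330528  0.1919723 ]
```

```bash
cat > tgt.py <<'E'
from h import *
m=np.array([.4918,.3328,.160]);Rt=down(np.pi/2-.052)
def T(gap,tip=(.0958,.0005,-.0142)): return m-Rt.apply([gap,0,0])-Rt.apply(tip)
E
python3 -c "
from tgt import *
print(T(.08),togo(T(.08)+[0,0,.04],Rt),T(.025))"
```

```text
[0.4821632  0.15726362 0.1458    ] (array([ 0.3279, -0.1016,  0.0054]), array([0.004 , 0.001 , 0.1175])) [0.48502191 0.21218927 0.1458    ]
```

Call:
{"op": "drive_effector", "data": {
  "segments": [
    [[0.015, 0.055, -0.017, 0, 0, 0, 0.03], [0.015, 0.11, -0.034, 0, 0, 0, 0.06], [0.015, 0.165, -0.051, 0, 0, 0, 0.09], [0.015, 0.22, -0.068, 0, 0.002, 0, 0.117], [0.015, 0.275, -0.085, 0, 0.002, 0.001, 0.117]]
  ]
}}

```text
clock: 27.9
position: [0.5, 0.1071, 0.189]
tool_rot: [-3.139, -0.0, 1.519]
force: [1.6, 1.8, -1.3]
grip_width: 0.0171
finger_force: 59.3
```

Call:
{"op": "drive_effector", "data": {
  "segments": [
    [[0.015, 0.03, -0.01, 0.01, 0, 0, 0], [0.015, 0.053, -0.017, 0.03, 0, 0, 0], [0.015, 0.053, -0.017, 0.045, 0, 0, 0], [0.015, 0.053, -0.017, 0.045, 0, 0, 0]]
  ]
}}

```text
clock: 28.4
position: [0.4865, 0.1585, 0.1436]
tool_rot: [-3.138, 0.001, 1.519]
force: [0.1, 0.1, -0.1]
grip_width: 0.0165
finger_force: 59.4
```

```bash
python3 - <<'E'
from tgt import *
im=snap('wrist','w20').astype(np.float32);c=load('w20');p,r=pose()
print(p,togo(T(.025),Rt),monitor.observe()["qpos"].round(2))
def prof(P):
    q=proj(c,p+r.apply(np.array(P)/1000)).astype(np.float32)
    return cv2.remap(im,q[:,0][None],q[:,1][None],cv2.INTER_LINEAR)[0].astype(int)
ys=np.arange(-10,10.1,1)
for x in (50,80): print(x,prof(np.c_[0*ys+x,ys,0*ys-14.2]).tolist())
xs=np.arange(86,102,1.);print("tip",prof(np.c_[xs,0*xs+.5,0*xs-14.7]).tolist())
xs=np.arange(26,46,1.);print("col",prof(np.c_[xs,0*xs,0*xs-28.2]).tolist())
E
```

```text
[0.48704534 0.15842938 0.14453864] (array([ 0.0536, -0.0048, -0.0013]), array([-0.0024,  0.0005, -0.0005])) [-0.24  0.47 -0.25  1.96  0.17  0.73 -0.64]
50 [[42, 57, 35], [43, 57, 34], [42, 56, 35], [43, 57, 35], [41, 55, 32], [43, 56, 36], [73, 77, 75], [86, 89, 91], [88, 91, 93], [89, 92, 96], [89, 93, 95], [88, 91, 93], [85, 88, 91], [81, 83, 84], [50, 62, 46], [43, 56, 34], [44, 56, 35], [44, 57, 36], [42, 56, 34], [46, 60, 38], [45, 58, 37]]
80 [[101, 112, 121], [104, 115, 123], [104, 115, 123], [102, 112, 120], [103, 113, 122], [104, 115, 123], [86, 91, 96], [82, 86, 87], [88, 90, 92], [91, 94, 97], [92, 96, 98], [88, 91, 93], [87, 90, 91], [80, 83, 85], [101, 110, 118], [104, 114, 122], [103, 113, 121], [105, 115, 124], [108, 118, 127], [126, 138, 148], [175, 189, 200]]
tip [[90, 93, 96], [90, 93, 96], [90, 93, 95], [90, 93, 95], [88, 91, 93], [88, 92, 93], [88, 91, 93], [88, 91, 93], [90, 93, 96], [81, 90, 81], [83, 107, 68], [88, 114, 71], [87, 113, 71], [89, 115, 73], [89, 115, 72], [88, 116, 72]]
col [[31, 55, 83], [33, 55, 83], [31, 54, 82], [32, 54, 83], [31, 54, 82], [59, 69, 85], [88, 91, 92], [89, 92, 94], [88, 91, 93], [88, 91, 93], [88, 90, 93], [89, 93, 94], [88, 92, 94], [89, 92, 94], [90, 93, 95], [77, 79, 81], [73, 75, 77], [73, 75, 76], [87, 90, 93], [90, 93, 95]]
```

Call:
{"op": "drive_effector", "data": {
  "segments": [
    [[0.015, 0.02, -0.002, -0.001, -0.002, 0, 0], [0.015, 0.035, -0.0044, -0.0013, -0.002, 0, 0], [0.015, 0.048, -0.0044, -0.0013, -0.002, 0, 0], [0.015, 0.0536, -0.0044, -0.0013, -0.002, 0, 0], [0.015, 0.0536, -0.0044, -0.0013, -0.002, 0, 0]]
  ]
}}

```text
clock: 29.08
position: [0.4857, 0.2132, 0.1466]
tool_rot: [3.14, -0.0, 1.519]
force: [0.9, -0.5, -0.5]
grip_width: 0.0167
finger_force: 59.4
```

Call:
{"op": "drive_effector", "data": {
  "segments": [
    [[0.015, 0, 0, 0, 0, 0, 0], [0.015, 0, 0, 0, 0, 0, 0], [0.015, 0, 0, 0, 0, 0, 0], [0.015, 0, 0, 0, 0, 0, 0]]
  ]
}}

```text
clock: 29.58
position: [0.4857, 0.2131, 0.1466]
tool_rot: [3.14, -0.0, 1.519]
force: [0.1, -0.1, -0.5]
grip_width: 0.0172
finger_force: 59.4
```

```bash
python3 - <<'E'
from tgt import *
p,r=pose();print(p,togo(T(.025,(.0953,0,-.0142)),Rt)); t=snap("top","t21"); c=load("t21"); s=snap("scene","s21");cs=load("s21")
tip=p+r.apply([.0953,0,-.0142]);print(tip, (Rt.inv().apply(m-tip)*1000).round(1),proj(c,[tip,m]).round(1),proj(cs,[tip,m]).round(1))
# rod tip in top image: sample along the rod axis
im=t.astype(np.float32);xs=np.arange(60,125,2.)
q=proj(c,p+r.apply(np.c_[xs,0*xs,0*xs-16]/1000)).astype(np.float32)
print(cv2.remap(im,q[:,0][None],q[:,1][None],cv2.INTER_LINEAR)[0].astype(int).tolist())
E
```

```text
[0.48570636 0.21306509 0.14659739] (array([-0.0004, -0.0001,  0.0008]), array([ 0.0013, -0.0004,  0.0001]))
[0.49062967 0.30823193 0.16083689] [24.6 -0.1  0.8] [[167.8 238.6]
 [156.2 237.9]] [[441.4 214.1]
 [450.3 218.7]]
[[67, 81, 77], [67, 82, 78], [68, 83, 78], [67, 84, 79], [68, 83, 79], [69, 83, 79], [70, 83, 81], [68, 82, 80], [67, 85, 80], [72, 86, 83], [72, 88, 84], [68, 85, 80], [68, 85, 80], [67, 84, 80], [69, 88, 84], [70, 85, 82], [73, 88, 85], [75, 88, 84], [72, 85, 83], [74, 90, 86], [71, 87, 84], [70, 86, 82], [70, 86, 81], [69, 85, 80], [70, 84, 82], [72, 85, 82], [73, 86, 80], [70, 85, 80], [69, 84, 79], [68, 85, 80], [74, 88, 85], [79, 95, 91], [85, 104, 100]]
```

```bash
python3 -c "
from workcell import bot, eyes, monitor, job
print(job.job_done())"
```

```text
the job is handed in; nothing more can be done
None
```

The job is handed in at about 30 s of the 72 s allowed. The block is seated with the lever shut over it. The gauge went in until its collar stopped against the tube, then came right out. It is still gripped, with its tip an estimated 24.6 mm from the cross and under 1 mm off centre. That last pose is worked out from the camera measurements, because the arm hid the tip from the top camera.

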